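Load the bored block into the fixture's corner

TASK

Load the honing fixture: of the two aluminium blocks lying on its dark steel plate, take the one with the bore and push it along the plate into the corner where the two rails meet, so that it sits square and flush, its long side against the far rail and a short end against the left rail (far and left as seen from the robot). Slide it, do not lift or tip it, and leave the plain undrilled block where it lies.

Things in the scene. Friction and masses are not known exactly. Their poses are not given: they have to be found in the camera images.
- block: The bored block: bare aluminium, 55 mm (its x) by 80 mm (its y) by 45 mm high, 0.3 to 0.6 kg, with an upright through bore 30 mm across in its middle. Origin: centre of its underside; z up. It lies on the fixture's plate, loose, up to about 20 degrees askew to the rails, with its long sides roughly along the far rail.
- corner (a point): Inner corner of the fixture, level with its plate's upper face (12 mm above the table), where the rails' inner faces meet. x points away from the robot, square to the far rail (inner face at x = 0, running to y = -290 mm); y points left, square to the left rail (inner face at y = 0, running to x = -190 mm); z up. The block seated has its origin at x = -27.5, y = -40, z = 0 mm, its x along this x.
- fixture: Fixed dark steel plate, 260 (x) by 340 (y) by 12 mm, with two bright steel rails standing 14 mm above it (plus 3 mm screw heads), 24 mm (far) and 22 mm (left) wide. Origin: centre of its underside; axes parallel to the corner's. Placed anew each time, turned up to 12 degrees. A steel bush, 32 mm across, 30 mm high, stands on it near x = -108, y = -20 mm.
- blank: The other block: same aluminium and outer size (55 by 80 by 45 mm) but plain, without a bore. Origin: centre of its underside; z up. It lies on the plate beside the bored block, to its left or right. Both have their middles about 115 to 165 mm short of the far rail and at least 105 mm apart.
There are look-alikes about, which are no part of the job. What is shaped like the block but brown, orange or pink is not meant.

How it is judged:
By the outcome, as a careful person would: the job done as asked, in the order asked, and still so for the second after the job is handed in, with the robot touching nothing.
It also fails if it takes over 45 s, if anything falls off the work surface, if the arm or the gripper's body presses on something with over 40 N, if the wrist force passes 120 N, or if a joint passes its speed limit or range.

ROBOT

A 6-joint arm with a two-finger parallel gripper is mounted at the origin on the work surface. World frame = base frame: x ahead of the robot, y to its left, z up, the work surface at z = 0. Lengths are in m, angles in rad, forces in N, time in s.
With the tool pointing down it reaches from about 0.35 to 0.975 m from the base axis. Payload 7.1 kg.
Tool frame: the origin (TCP) lies midway between the tips of the shut fingers; the grasp point (between the pads) lies 19 mm behind it; z points along the fingers, y is the line along which they close (so a half turn about z gives the same grasp; the last joint's range is limited). The gripper opens to 88 mm and grips with 3 to 60 N. Pads are 20 mm wide; open, the fingers measure 115 mm over their backs; the gripper's body (75 mm by 178 mm) begins 61 mm behind the grasp point.
Start: joints at [1.234, 0.423, 1.63, -0, 1.089, -0.019], TCP at [0.195, 0.594, 0.223] pointing down, gripper open.
Joint ranges: [-3, 3], [-0.9, 2.11], [0.09, 2.58], [-1.31, 4.45], [0.11, 2.69], [-2.54, 2.54]. Speed limits (rad/s): [2.39, 2.39, 3.01, 3.14, 3.14, 3.14].

INTERFACE

Orientations are given as a unit quaternion [w, x, y, z].
In Python, from station import move_pose, movel, movej, command_gripper, wait, inverse_kinematics, read_camera, camera_info, MotionError, job_done, get_time, get_joint_pos, get_qvel, get_effort, get_tcp_pos, get_ee_rot, get_ft_force, get_ft_torque, get_grip_width, get_finger_force gives the robot as it stands. Calls block until the motion is done:
- move_pose(position, orientation): joint-space move of the TCP to a pose.
- movel(position, frame=None, v=0.15, until_force=None): straight line of the TCP; frame=None keeps the orientation; v is the mean speed in m/s. With until_force (N) it stops when the force on the tool has changed by that much, and returns True; else False.
- movej(angles): joint-space move.
- command_gripper(opening): opening from 0.0 (shut) to 1.0 (fully open); the grip force is fixed at half the most; returns when the fingers have stopped.
- wait(seconds).
- inverse_kinematics(position, orientation): joint angles nearest the present ones, or None.
- read_camera(name): name is "side" or "top" or "wrist"; returns the picture (480x640x3 uint8, red, green, blue); there is no depth.
- camera_info(name): a dict with "intrinsics" (3x3 intrinsics, pixels), "T" (4x4, takes a point from camera to world coordinates); the wrist camera has in their place "tool_from_camera" (4x4, takes a point from camera to tool coordinates, whose origin is the TCP and whose axes are the flange's). Camera axes: x right, y up, looking along -z (the intrinsics and any distortion apply to the point x, -y, -z); pixel columns grow to the right and rows downward; lengths in m; the calibration is good to about 2 mm. The wrist camera is an equidistant fisheye: a pixel r from the principal point sees the ray r / f radians off the axis. A picture is of the moment at which its call begins: read the wrist's pose just before it. camera_info takes no time and is no camera call.
A pose or a line that the arm cannot do raises MotionError and nothing moves.
- job_done(): hands the job in; it is judged then, once.
Readings, each from a call of its own:
- get_time(): time.
- get_joint_pos(): joint angles.
- get_qvel(): joint speeds.
- get_effort(): joint torques, N m.
- get_tcp_pos(): TCP position.
- get_ee_rot(): TCP orientation.
- get_ft_force(): force on the tool from outside, world axes, zero at the start.
- get_ft_torque(): the same for the moment, N m.
- get_grip_width(): opening from 0.0 (shut) to 1.0 (fully open).
- get_finger_force(): force on a finger pad.
Only numpy, scipy, OpenCV 4.12 (cv2) and the standard library are available. Lean on these libraries where they do the work, as an engineer would, in place of code of your own. Each camera call takes 0.05 s, during which the arm holds its last target. There are 200 camera calls.

## Working session

There is one attempt and no reset: what is moved stays moved. The work goes in short steps, each a Python script; the robot and the scene stay as the last script left them, time stands still between calls to the robot, and variables do not carry over. Pictures are saved under pics/ and viewed, at most 10 in all, crops included, and the job is handed in when it is done.

```bash
mkdir -p pics; ls; python3 - <<'E'
from station import *
import cv2
for n in ["top","side"]:
    cv2.imwrite(f"pics/{n}0.png",read_camera(n)[:,:,::-1]); i=camera_info(n); print(n,i)
print(camera_info("wrist"),get_time(),get_ee_rot())
E
```

```text
pics
top {'intrinsics': array([[530.02245924,   0.        , 321.5716378 ],
       [  0.        , 530.02245924, 231.66569671],
       [  0.        ,   0.        ,   1.        ]]), 'T': array([[-8.18991549e-04,  9.96422132e-01, -8.45119220e-02,
         4.39640257e-01],
       [-9.99832382e-01,  7.29827576e-04,  1.82941127e-02,
         1.34193552e-02],
       [ 1.82903379e-02,  8.45127390e-02,  9.96254516e-01,
         9.10810061e-01],
       [ 0.00000000e+00,  0.00000000e+00,  0.00000000e+00,
         1.00000000e+00]])}
side {'intrinsics': array([[497.21373743,   0.        , 320.65860634],
       [  0.        , 497.21373743, 234.70084509],
       [  0.        ,   0.        ,   1.        ]]), 'T': array([[ 0.87605901,  0.3662435 , -0.31366591,  0.1791615 ],
       [-0.48214782,  0.65538613, -0.58137983, -0.56554462],
       [-0.0073543 ,  0.66055637,  0.75074043,  0.79173633],
       [ 0.        ,  0.        ,  0.        ,  1.        ]])}
{'intrinsics': array([[371.64829954,   0.        , 316.94307451],
       [  0.        , 371.64829954, 238.49190562],
       [  0.        ,   0.        ,   1.        ]]), 'tool_from_camera': array([[-3.94401232e-04,  9.53838627e-01,  3.00319360e-01,
         8.28249925e-02],
       [ 9.99999652e-01,  1.55244987e-04,  8.20201630e-04,
        -7.47706400e-04],
       [ 7.35716921e-04,  3.00319579e-01, -9.53838356e-01,
        -1.62092415e-01],
       [ 0.00000000e+00,  0.00000000e+00,  0.00000000e+00,
         1.00000000e+00]])} 0.1 [-1.16087995e-04  1.58237639e-01  9.87400796e-01 -7.09612656e-04]
```

View pics/top0.png

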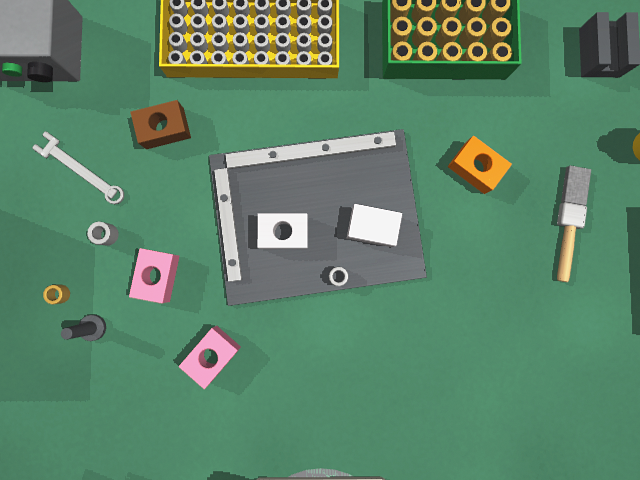

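The side picture isn't needed yet. There are two bare aluminium blocks on the plate: one with a bore at about (283,230), which fits the description, and a plain one at about (375,225), the blank. The brown (160,124), orange (482,163) and pink (152,276), (208,358) bored blocks are look-alikes. I'll confirm with an enlarged crop.

```bash
python3 - <<'E'
import cv2
im=cv2.imread("pics/top0.png")
c=im[125:285,205:415]
cv2.imwrite("pics/crop0.png",cv2.resize(c,None,fx=3.6,fy=3.6,interpolation=cv2.INTER_CUBIC))
g=cv2.cvtColor(im,6)
hsv=cv2.cvtColor(im,cv2.COLOR_BGR2HSV)
m=((g>195)&(hsv[...,1]<40)).astype('uint8')
m[:125]=0;m[285:]=0;m[:,:205]=0;m[:,415:]=0
for k in cv2.findContours(m,0,2)[0]:
    if cv2.contourArea(k)>300: print(cv2.contourArea(k),cv2.minAreaRect(k),cv2.approxPolyDP(k,3,True)[:,0].tolist())
E
```

```text
1584.5 ((282.0, 230.0), (34.0, 48.0), 90.0) [[306, 213], [258, 214], [258, 247], [306, 247]]
1539.5 ((374.97216796875, 224.24464416503906), (48.83592987060547, 33.199371337890625), 10.885527610778809) [[354, 204], [349, 236], [396, 244], [401, 213]]
1277.0 ((227.2230987548828, 224.28460693359375), (112.00335693359375, 12.527506828308105), 82.87498474121094) [[226, 168], [215, 170], [228, 280], [240, 276]]
2058.5 ((310.22332763671875, 149.1659698486328), (13.181117057800293, 169.83206176757812), 82.3666763305664) [[394, 135], [389, 132], [226, 154], [227, 166], [395, 144]]
```

View pics/crop0.png

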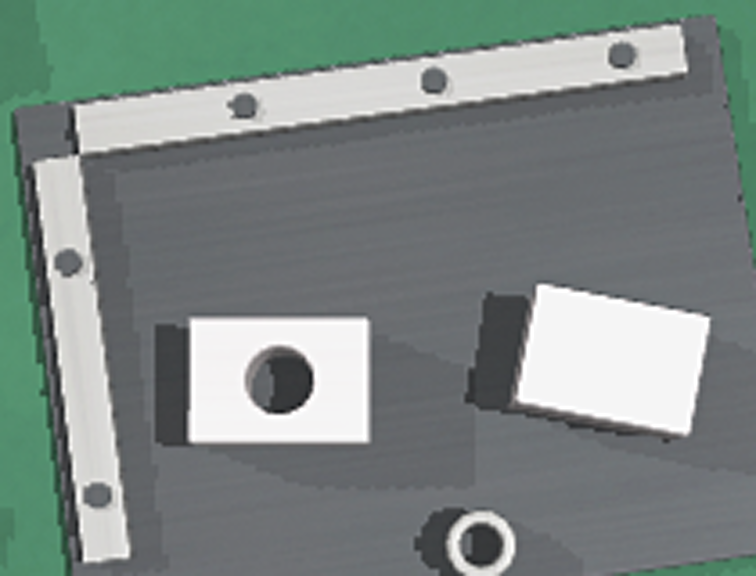

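The crop confirms it: the block with the dark bore (crop 280,380, image 283,230) is the target, and the plain one sits to its right. Next I'll locate the corner and the block.

```bash
cat > h.py <<'E'
import numpy as np, cv2
from station import *
from scipy.spatial.transform import Rotation as R
def pix2w(name,px,z):
    i=camera_info(name);K=i["intrinsics"];px=np.atleast_2d(px).astype(float)
    d=(px-K[:2,2])/np.diag(K)[:2]
    if name=="wrist":
        r=np.linalg.norm(d,axis=1,keepdims=True)+1e-9
        d=np.c_[np.sin(r)*d/r,np.cos(r)]
        q=get_ee_rot();M=np.eye(4);M[:3,:3]=R.from_quat(q,scalar_first=True).as_matrix();M[:3,3]=get_tcp_pos()
        T=M@i["tool_from_camera"]
    else: d=np.c_[d,np.ones(len(d))];T=i["T"]
    d=d*[1,-1,-1]@T[:3,:3].T
    return T[:3,3]+d*((z-T[2,3])/d[:,2:])
def quat(yaw): # tool y along direction yaw in the world, pointing down
    y=np.array([np.cos(yaw),np.sin(yaw),0]);z=np.array([0,0,-1.])
    return R.from_matrix(np.c_[np.cross(y,z),y,z]).as_quat(scalar_first=True)
def corner(far,left,name,z=.026):
    a,b=pix2w(name,far,z)[:,:2];c,d=pix2w(name,left,z)[:,:2]
    ef=(a-b)/np.linalg.norm(a-b); el=(c-d)/np.linalg.norm(c-d) # +y dir, +x dir
    t=np.linalg.solve(np.c_[b-a,-(d-c)],c-a); p=a+t[0]*(b-a)
    return p,np.arctan2(-ef[0],ef[1]),np.arctan2(el[1],el[0])
def rectpose(px,name,z=.057):
    w=pix2w(name,px,z)[:,:2]; r=cv2.minAreaRect((w*1000).astype(np.float32)); return w.mean(0),r,w
E
python3 - <<'E'
from h import *
f=lambda L:(np.array(L)+.5)/3.6-.5+[205,125]
print(corner(f([(80,153),(687,72)]),f([(80,156),(130,556)]),"top"))
c,r,w=rectpose(f([(189,317),(370,317),(370,443),(189,443)]),"top");print(c,r)
print("bore",pix2w("top",f([(280,380)]),.057))
c,r,w=rectpose(f([(536,284),(710,317),(689,437),(513,404)]),"top");print("blank",c,r)
q=get_ee_rot();print(R.from_quat(q,scalar_first=True).as_matrix().round(2).tolist())
for y in(-.0,.12): print(inverse_kinematics(c.tolist()+[.1],quat(y)),inverse_kinematics(c.tolist()+[.1],quat(y+np.pi)))
E
```

```text
(array([0.6238407 , 0.15710987]), np.float64(0.13812143473890096), np.float64(0.13633947810934824))
[0.51448638 0.0611796 ] ((514.461669921875, 61.292930603027344), (56.79583740234375, 81.3384017944336), 0.07988515496253967)
bore [[0.51440715 0.06099039 0.057     ]]
blank [ 0.52341684 -0.0883617 ] ((523.4551391601562, -88.25682067871094), (80.46080780029297, 55.392608642578125), 79.35418701171875)
[[-0.95, 0.31, -0.0], [0.31, 0.95, -0.0], [0.0, -0.0, -1.0]]
[-1.89660141e-01  4.67355594e-01  1.91642250e+00 -4.44089210e-16
  7.57814558e-01 -1.89660141e-01] None
[-1.89660141e-01  4.67355594e-01  1.91642250e+00 -4.44089210e-16
  7.57814558e-01 -3.09660141e-01] None
```

View pics/w0.png

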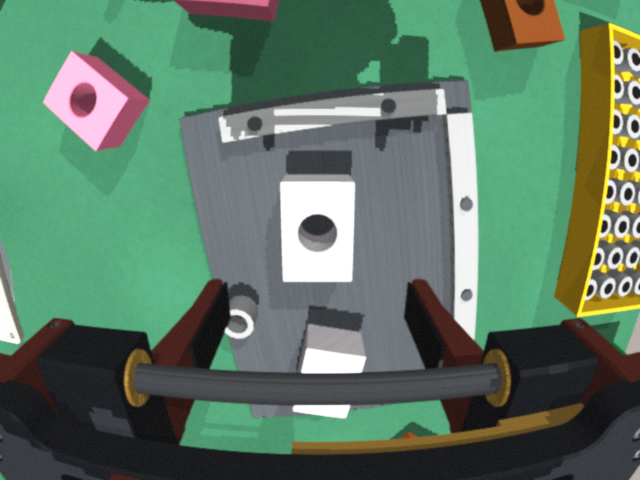

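The wrist view shows the bored block, top face (281,181)–(354,282), with the bore at (317,232). The left rail is at the top, the far rail at the right, the bush at (240,322) and the blank at (330,380). Next I'll check the position, descend and grip.

```bash
python3 - <<'E'
from h import *
c,r,w=rectpose([(281,181),(354,181),(354,282),(282,282)],"wrist");print(c,r)
print(corner([(447,116),(454,300)],[(224,142),(440,115)],"wrist"))
if np.linalg.norm(c-[.5144,.0612])>.006: raise SystemExit("differs")
c=(c+[.5144,.0612])/2
q=quat(0.)
movel([*c,.10],q); movel([*c,.034],q,v=.1,until_force=6)
print(get_tcp_pos(),get_ft_force())
command_gripper(0.0); print(get_grip_width()*88,get_finger_force(),get_ft_force(),get_time())
E
```

```text
[0.5149384  0.06131601] ((515.1743774414062, 61.322357177734375), (58.514225006103516, 82.19829559326172), 0.036349717527627945)
(array([0.6235886 , 0.15703093]), np.float64(0.13549960552375723), np.float64(-3.006402373324818))
[0.51506182 0.0612896  0.03439712] [ 0.0971144  -0.69377605 -0.58420276]
55.27013689157707 30.000441670417786 [-0.69867323 -0.23609873  3.76712333] 4.625
```

```bash
cat >> h.py <<'E'
P0=np.array([.6237,.1571]);YAW=.1365
C=np.array([[np.cos(YAW),-np.sin(YAW)],[np.sin(YAW),np.cos(YAW)]])
def W(x,y,z): return [*(P0+C@[x/1000,y/1000]),z]
def inc(p=None): return (C.T@(np.array(p if p is not None else get_tcp_pos())[:2]-P0)*1000).round(1)
E
python3 - <<'E'
from h import *
q=quat(YAW);z=get_tcp_pos()[2]
movel(W(-50,-58,z),q,v=.06); print(inc(),get_ft_force(),get_time())
print(movel(W(-20,-58,z),q,v=.025,until_force=12),inc(),get_ft_force())
x=inc()[0]
print(movel(W(x,-30,z),q,v=.025,until_force=12),inc(),get_ft_force(),get_tcp_pos()[2],get_grip_width()*88,get_time())
cv2.imwrite("pics/top1.png",cv2.resize(read_camera("top")[125:285,205:415,::-1],None,fx=3.6,fy=3.6,interpolation=cv2.INTER_CUBIC))
E
```

```text
[-50.9 -58.2] [-3.759468   -2.15493768  5.83735719] 6.0167
True [-27.4 -58. ] [-1.65068495 -0.08024436  5.59244622]
True [-27.5 -39.8] [ 0.15112979 -2.76782657  3.76058191] 0.034237251240113495 54.78743285498568 7.725
```

```bash
python3 - <<'E'
from h import *
q=quat(YAW);zl=.027
command_gripper(1.0); print(get_ft_force())
p=get_tcp_pos();movel([p[0],p[1],.09],q,v=.12)
command_gripper(0.0)
def px():
    movel(W(-88,-40,.09),q,v=.2); movel(W(-88,-40,zl),q,v=.12,until_force=8)
    print("x",movel(W(-60,-40,zl),q,v=.02,until_force=10),inc(),get_ft_force())
    movel(W(-88,-40,zl),q,v=.1); movel(W(-88,-40,.09),q,v=.15)
px()
movel(W(-27.5,-112,.09),q,v=.2); movel(W(-27.5,-112,zl),q,v=.12,until_force=8)
print("y",movel(W(-27.5,-82,zl),q,v=.02,until_force=10),inc(),get_ft_force())
movel(W(-27.5,-112,zl),q,v=.1); movel(W(-27.5,-112,.09),q,v=.15)
px(); print(get_time())
move_pose(W(-70,-40,.2),quat(YAW))
cv2.imwrite("pics/w1.png",read_camera("wrist")[:,:,::-1]);print(get_time())
E
```

```text
[-0.19131334  0.31344057 -0.36085854]
x True [-65.4 -40.1] [ 0.16633327 -0.14051426  0.30239683]
y True [-27.6 -89.9] [ 1.01329815 -2.06865459  1.44295866]
x True [-65.4 -40. ] [ 0.33109921 -0.85980077  0.13009804]
20.25
20.825
```

View pics/w1.png

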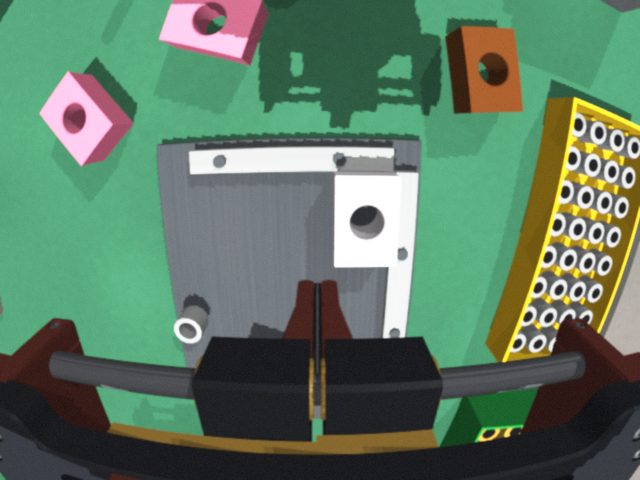

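The wrist view shows the block in the corner, top face (334,175)–(398,267), with the bore at (367,222). Repeat pushes stop at the same place. I'll clear the arm and check from the top camera.

```bash
python3 - <<'E'
from h import *
move_pose([.3,.42,.25],quat(YAW))
im=read_camera("top")[:,:,::-1]
cv2.imwrite("pics/top2.png",cv2.resize(im[125:285,205:415],None,fx=3.6,fy=3.6,interpolation=cv2.INTER_CUBIC))
print(get_time(),get_tcp_pos())
E
```

```text
22.3917 [0.30074004 0.4194563  0.24969055]
```

View pics/top2.png

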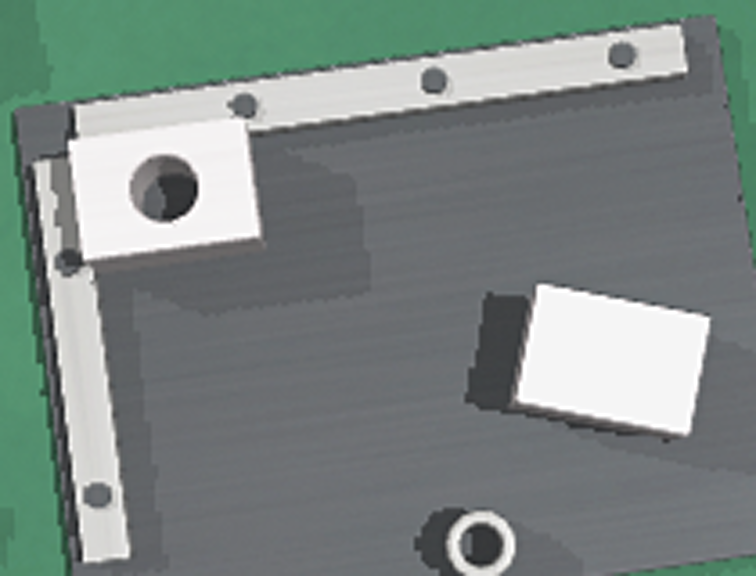

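The top view shows the bored block in the corner (top-face corners at crop (68,140), (246,119), (262,237), (85,260)). The blank hasn't moved. I'll check the numbers.

```bash
python3 - <<'E'
from h import *
f=lambda L:(np.array(L)+.5)/3.6-.5+[205,125]
c,r,w=rectpose(f([(68,140),(246,119),(262,237),(85,260)]),"top")
print(inc(c)); 
for a,b in((1,0),(2,3)): d=w[b]-w[a];print(np.degrees(np.arctan2(-d[0],d[1])-YAW))
for a,b in((3,0),(2,1)): d=w[b]-w[a];print(np.degrees(np.arctan2(d[1],d[0])-YAW))
E
```

```text
[-28.4 -40.4]
-0.7840431983790337
-0.20353880290282247
0.9342689612108122
0.1650104650918311
```

```bash
python3 - <<'E'
from h import *
q=quat(YAW);zl=.027
command_gripper(0.0); move_pose(W(-88,-22,.09),q); 
movel(W(-88,-22,zl),q,v=.12,until_force=8)
for y in(-22,-60):
    movel(W(-80,y,zl),q,v=.12)
    print(movel(W(-60,y,zl),q,v=.02,until_force=8),inc())
    movel(W(-80,y,zl),q,v=.1)
movel(W(-90,-60,.12),q,v=.15); move_pose([.3,.42,.25],q)
print(get_time()); print(job_done())
E
```

```text
True [-65.4 -22. ]
True [-65.3 -59.9]
30.0
the job is handed in; nothing more can be done
None
```

The bored block is seated in the corner, square and flush against both rails. Probing its near side at two points agreed to 0.1 mm. The plain block wasn't touched, and I handed the job in at 30 s.

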